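# Turn the gauge leaf and lock it

### The arm

A 6-joint arm with a two-finger parallel gripper is mounted at the origin on the work surface. World frame = base frame: x ahead of the robot, y to its left, z up, the work surface at z = 0. Lengths are in mm, angles in rad, forces in N, time in s.
With the tool pointing down it reaches from about 300 to 750 mm from the base axis. Payload 8.5 kg.
Tool frame: the origin (TCP) lies midway between the tips of the shut fingers; the grasp point (between the pads) lies 19 mm behind it; z points along the fingers, x is the direction in which the jaws open and shut, and the axes are right-handed (so a half turn about z gives the same grasp; the last joint's range is limited). The gripper opens to 85 mm and grips with 20 to 120 N. Pads are 22 mm wide; open, the fingers measure 114 mm over their backs; the gripper's body (76 mm by 85 mm) begins 54 mm behind the grasp point. The pads swing forward as they close: fully open they stand 13 mm farther back than shut.
Start: joints at [0.913, 0.381, 1.297, -0, 1.464, -0.215], TCP at [235.648, 496.941, 203.622] pointing down, gripper open.
Joint ranges: [-3.11, 3.11], [-0.89, 2.33], [0.22, 2.48], [-1.42, 4.56], [0.17, 2.85], [-2.88, 2.88]. Speed limits (rad/s): [2.39, 2.39, 3.14, 3.14, 3.14, 3.14].

### API

Orientations are given as a unit quaternion [w, x, y, z].
In Python, from station import bot, fingers, kin, imaging, workorder, telemetry gives the robot as it stands. Calls block until the motion is done:
- bot.move_to(position, orientation): joint-space move of the TCP to a pose.
- bot.line_to(position, max_speed=150, attitude=None): straight line of the TCP; attitude=None keeps the orientation; max_speed is the mean speed in mm/s.
- bot.move_joints(angles): joint-space move.
- fingers.command_gripper(opening, f_grip=None): opening from 0.0 (shut) to 1.0 (fully open); f_grip is the grip in N (None keeps the last); returns when the fingers have stopped.
- bot.dwell(seconds).
- kin.solve_ik(position, orientation): joint angles nearest the present ones, or None.
- imaging.read_camera(name): name is "scene" or "top"; returns a dict with "image" (384x512x3 uint8, red, green, blue), "fx", "fy", "cx", "cy" (pixels), "k1" (the pictures are not rectified: a ray, as slopes to the right and down, at radius r is drawn at 1 + k1 r^2 times it, then the intrinsics apply), "world_to_cam" (4x4, takes a point from world to camera coordinates). Camera axes: x right, y up, looking along -z (the intrinsics and any distortion apply to the point x, -y, -z); pixel columns grow to the right and rows downward; lengths in mm; the calibration is good to about 2 mm. A picture is of the moment at which its call begins. There is no depth.
A pose or a line that the arm cannot do raises bot.IKError and nothing moves.
- workorder.job_done(): hands the job in, once; it reports no verdict.
Readings, each from a call of its own:
- telemetry.read_time_s(): time.
- telemetry.read_joint_pos(): joint angles.
- telemetry.read_qvel(): joint speeds.
- telemetry.read_tau(): joint torques, N m.
- telemetry.read_ee_pos(): TCP position.
- telemetry.read_eef_rot(): TCP orientation.
- telemetry.read_contact_force(): force on the tool from outside, world axes, zero at the start.
- telemetry.read_ft_torque(): the same for the moment, N m.
- telemetry.read_finger_gap(): opening from 0.0 (shut) to 1.0 (fully open).
Only numpy, scipy, OpenCV 4.12 (cv2) and the standard library are available. Lean on these libraries where they do the work, as an engineer would, in place of code of your own. Each camera call takes 0.05 s, during which the arm holds its last target.

### The job

On the steel bolt-gauge stand one metal leaf has been left half raised at the right of the spine. With the fingertips push that leaf over the spine and press it down until it lies fully flat on the left-hand side, and only then push the small keeper arm round by its upright peg until it stops square across the leaf. Push gently, do not lift, tip or shift the stand, and leave the other things on the bench where they are.

Things in the scene. Friction and masses are not known exactly. Their poses are not given: they have to be found in the camera images.
- stand: Bolt-gauge stand, loose on the bench but heavy (2 kg): dark base plate 190 mm along its x (the spine's direction, roughly away from the robot) by 325 mm along its y (roughly to the robot's left; from y -150 to +175 mm), 12 mm thick. Origin on the bench under the middle of the spine. Either side of the spine lies a fixed stack of plates, top 24 mm above the bench, from |y| 15 to 127 mm, x -80 to +80 mm. Two hinge blocks at the spine's ends (x = +-88 mm) rise to 38 mm.
- spine (a point): Middle of the leaf's hinge axis, 30 mm above the bench; the axis runs along the stand's x.
- leaf (a joint): Angle of the aluminium leaf (rad): 0 = flat on the right (-y) side, pi/2 = upright, pi = flat on the left (+y) side, its stop. The leaf is 160 mm wide (stand x -80 to +80), reaches 130 mm from the hinge axis and is 5 mm thick, centred on the hinge axis's plane, so flat it lies 27.5 to 32.5 mm above the bench. Rows of round dark holes. Starts half raised, 0.5 to 0.9. The stiff hinge (0.17 N m; 1 to 3 N at the edge) holds it wherever it is left: it does not fall by itself.
- leaf_edge (a point): Middle of the leaf's free edge, 130 mm from the hinge axis, at mid-thickness; moves with the leaf.
- keeper (a joint): Angle of the keeper arm about its upright pivot (rad): 0 = pointing along the stand's +x beside the leaf's place, negative = swung outwards (+y), pi/2 = pointing to the stand's -y, square across the flat leaf, its stop; it turns clockwise seen from above as it grows. Starts -0.6 to -0.1. It stays where left (friction 0.04 N m, under 1 N at the peg).
- pivot (a point): Keeper's pivot axis at the underside of the arm: stand x 0, y +152 mm, 40 mm above the bench. The steel arm is 72 mm long, 13 mm wide, 8 mm thick (40 to 48 mm above the bench), on a round post 16 mm across.
- peg_top (a point): Top centre of the keeper's upright round peg, 12 mm across, 65 mm from the pivot axis; it stands from the arm up to 80 mm above the bench. Moves with the keeper.
- socket_big: Bystander: steel socket, 32 mm across, 38 mm tall, standing near the stand's robot side. Origin at the middle of its underside.
- socket_small: Bystander: steel socket, 24 mm across, 30 mm tall, standing near the stand's robot side. Origin at the middle of its underside.
- bolt: Bystander: dark bolt standing on its head, head 26 mm across, 48 mm tall, just beyond the stand's far end. Origin at the middle of its underside.
- bearing: Bystander: flat steel ring, 48 mm across, 15 mm tall, just beyond the stand's far end. Origin at the middle of its underside.
- wrench: Bystander: steel wrench lying flat, 190 mm long, to the right of the stand. Origin at the middle of its underside.
- spray: Bystander: grey can, 60 mm across, 180 mm tall, at the left. Origin at the middle of its underside.
- grease: Bystander: grey jar, 76 mm across, 75 mm tall, at the left. Origin at the middle of its underside.

How it is judged:
By the outcome, as a careful person would: the job done as asked, in the order asked, and still so for the second after the job is handed in, with the robot touching nothing.
It also fails if it takes over 61 s, if anything falls off the work surface, if the arm or the gripper's body presses on something with over 40 N, if the wrist force passes 120 N, or if a joint passes its speed limit or range.

## Working session

There is one attempt and no reset: what is moved stays moved. The work goes in short steps, each a Python script; the robot and the scene stay as the last script left them, time stands still between calls to the robot, and variables do not carry over. Pictures are saved under pics/ and viewed, and the job is handed in when it is done.

```bash
ls; mkdir -p pics; python3 - <<'E'
from station import imaging,telemetry
import cv2,pickle
d={}
for n in("scene","top"):
    c=imaging.read_camera(n);d[n]=c
    cv2.imwrite(f"pics/{n}0.png",c["image"][:,:,::-1])
    print(n,c["fx"],c["fy"],c["cx"],c["cy"],c["k1"],c["world_to_cam"])
pickle.dump(d,open("cams0.pkl","wb"))
print(telemetry.read_time_s(),telemetry.read_eef_rot())
E
```

```text
pics
scene 468.36498999930507 468.36498999930507 259.8029270752211 193.23268022195904 -0.050439335965618684 [[ 4.76757463e-01  8.78796889e-01  2.04535823e-02 -2.74276927e+02]
 [-4.89652069e-01  2.46174055e-01  8.36444371e-01  1.82332817e+02]
 [ 7.30029570e-01 -4.08796235e-01  5.47670033e-01 -1.63045957e+03]
 [ 0.00000000e+00  0.00000000e+00  0.00000000e+00  1.00000000e+00]]
top 375.76138627511455 375.76138627511455 255.67114680081963 190.46721336397462 0.026057552517791748 [[ 2.51696650e-02 -9.99391645e-01 -2.41418203e-02  4.44474668e+00]
 [ 9.86238120e-01  2.08765378e-02  1.64007748e-01 -5.47611715e+02]
 [-1.63403975e-01 -2.79376036e-02  9.86163592e-01 -9.31571637e+02]
 [ 0.00000000e+00  0.00000000e+00  0.00000000e+00  1.00000000e+00]]
0.1 [ 2.16144445e-04  8.45119269e-01  5.34577401e-01 -6.14377031e-04]
```

View pics/scene0.png

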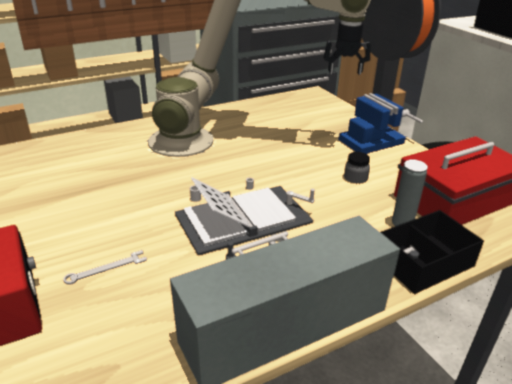

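View pics/top0.png

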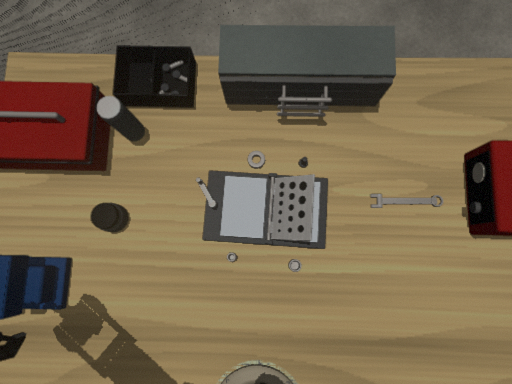

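The top view shows the stand centred near (266,209), with the leaf to the right of the spine. The keeper peg is near (200,182), the sockets near (232,257) and (294,265), and the bolt and bearing near (303,161) and (256,160). I'll zoom in to pick exact points.

```bash
python3 - <<'E'
import cv2,pickle
d=pickle.load(open("cams0.pkl","rb"))
t=d["top"]["image"][145:275,185:345,::-1]; cv2.imwrite("pics/topz.png",cv2.resize(t,None,fx=5,fy=4.6*5/4.6*0.92,interpolation=cv2.INTER_CUBIC))
t=d["scene"]["image"][170:265,165:325,::-1]; cv2.imwrite("pics/scz.png",cv2.resize(t,None,fx=5,fy=5,interpolation=cv2.INTER_CUBIC))
E
```

```text
(no output)
```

View pics/topz.png

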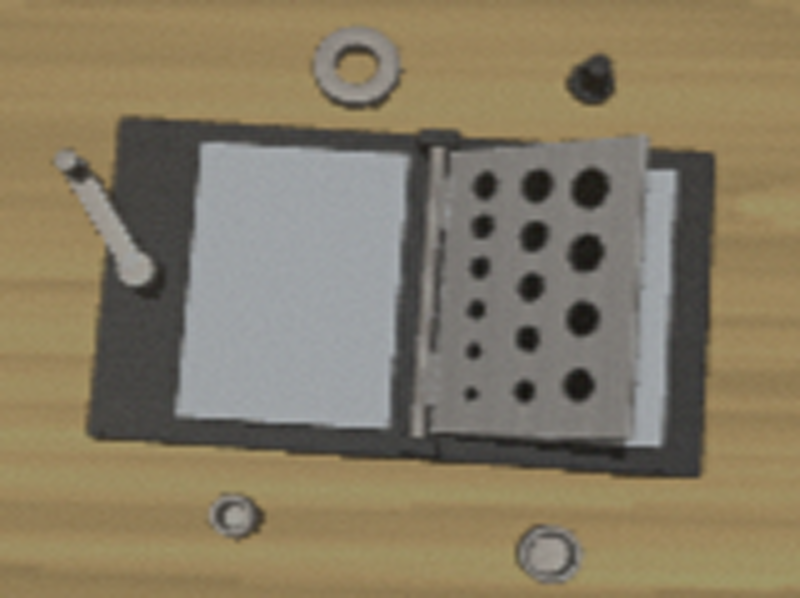

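View pics/scz.png

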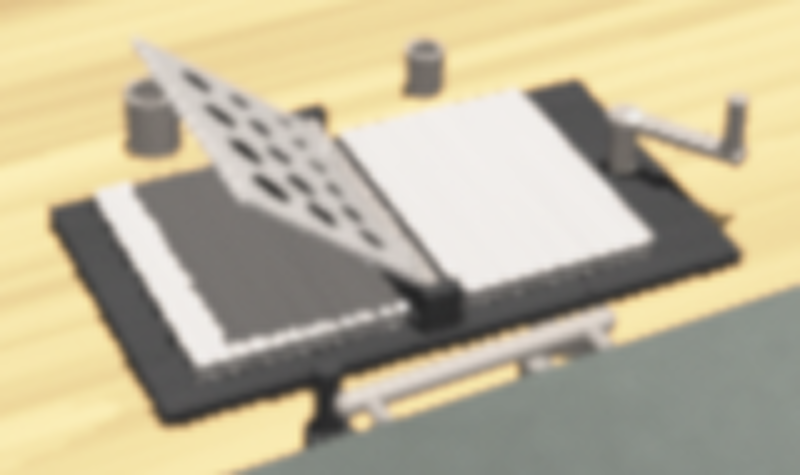

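```bash
cat > h.py <<'E'
import numpy as np,pickle
from scipy.optimize import least_squares
def proj(c,P):
    P=np.atleast_2d(P); q=P@c["world_to_cam"][:3,:3].T+c["world_to_cam"][:3,3]
    s=np.c_[q[:,0]/-q[:,2],-q[:,1]/-q[:,2]]; k=1+c["k1"]*(s**2).sum(1,keepdims=True)
    return s*k*[c["fx"],c["fy"]]+[c["cx"],c["cy"]]
def s2w(p,P):
    P=np.atleast_2d(np.array(P,float)); c,s=np.cos(p[2]),np.sin(p[2])
    return np.c_[p[0]+c*P[:,0]-s*P[:,1],p[1]+s*P[:,0]+c*P[:,1],P[:,2]]
def leafpt(x,a,r=130,off=2.5):
    # a=0 -> -y ; normal (upper face for a=0) 
    return [x,-r*np.cos(a)+off*np.sin(a),30+r*np.sin(a)+off*np.cos(a)]
def keep(k,r=65,z=80): return [r*np.cos(k),152-r*np.sin(k),z]
E
cat > fit0.py <<'E'
from h import *
d=pickle.load(open("cams0.pkl","rb"))
T=lambda u,v:(185+(u+.5)/5-.5,145+(v+.5)/4.6-.5)
S=lambda u,v:(165+(u+.5)/5-.5,170+(v+.5)/5-.5)
obs=[]
for P,u in [((95,175,12),(120,117)),((95,-150,12),(715,153)),((-95,-150,12),(700,474)),((-95,175,12),(88,435)),
 ((80,127,24),(201,142)),((80,15,24),(411,155)),((-80,15,24),(389,428)),((-80,127,24),(176,416)),((0,152,48),(137,268)),
 (("L",80),(648,137)),(("L",-80),(630,438)),(("K",),(68,157))]: obs.append(("top",P,T(*u)))
for P,u in [((-95,-150,12),(52,210)),((95,-150,12),(165,412)),((95,175,12),(740,252)),((-95,175,12),(580,82)),
 ((-80,127,24),(520,92)),((80,127,24),(652,240)),((0,152,48),(628,113)),(("L",-80),(135,42)),(("L",80),(240,195)),(("K",),(738,98))]: obs.append(("scene",P,S(*u)))
def f(p):
    r=[]
    for n,P,u in obs:
        if P[0]=="L":P=leafpt(P[1],p[3])
        elif P[0]=="K":P=keep(p[4])
        o=p[5:7] if n=="scene" else 0   # scene image offset (calibration slack)
        r.append(proj(d[n],s2w(p,P))[0]-u+o)
    return np.array(r)
s=least_squares(lambda p:np.r_[f(p).ravel(),p[5:7]*1.0],[500,0,0,.7,-.3,0,0],loss="soft_l1")
print(s.x.round(3))
for o,e in zip(obs,f(s.x)):print(o[0],o[1],e.round(2))
pickle.dump(s.x,open("pose.pkl","wb"))
E
python3 fit0.py
```

```text
[ 5.04634e+02 -2.20610e+01 -5.00000e-02  6.78000e-01 -5.78000e-01
 -8.86000e-01  5.88000e-01]
top (95, 175, 12) [-0.12 -0.63]
top (95, -150, 12) [ 0.79 -0.25]
top (-95, -150, 12) [0.64 1.29]
top (-95, 175, 12) [-0.6   0.42]
top (80, 127, 24) [ 0.28 -0.37]
top (80, 15, 24) [-0.02 -0.32]
top (-80, 15, 24) [0.07 0.55]
top (-80, 127, 24) [-0.14 -0.03]
top (0, 152, 48) [-0.24 -0.07]
top ('L', 80) [ 0.01 -0.43]
top ('L', -80) [0.24 0.57]
top ('K',) [-0.14  0.08]
scene (-95, -150, 12) [-0.98 -0.83]
scene (95, -150, 12) [-0.07  0.71]
scene (95, 175, 12) [ 1.4  -0.14]
scene (-95, 175, 12) [-0.06 -1.06]
scene (-80, 127, 24) [-0.19 -0.48]
scene (80, 127, 24) [ 0.73 -0.09]
scene (0, 152, 48) [-0.29  0.3 ]
scene ('L', -80) [-0.2  -0.68]
scene ('L', 80) [0.96 1.23]
scene ('K',) [0.07 0.48]
```

The joint fit agrees to about 1 px: stand at (504.6, −22.1) with yaw −0.05, leaf 0.68, keeper −0.58. Next I'll push the leaf with shut fingers.

```bash
cat >> h.py <<'E'
def quat(psi): return [0.0,float(np.cos(psi/2)),float(np.sin(psi/2)),0.0]
pose=pickle.load(open("pose.pkl","rb")) if __import__("os").path.exists("pose.pkl") else None
def w(P): return s2w(pose,P)[0].tolist()
HD=11.0
def leaftip(a,r=105,x=0):
    if a<np.pi/2:
        e=leafpt(x,a,130,-2.5); return [x,e[1]-HD,e[2]-25]
    e=leafpt(x,a,r,-2.5); return [x,e[1]-HD,e[2]]
E
python3 - <<'E'
from h import *
from station import bot,fingers,kin,telemetry as t
fingers.command_gripper(0.0,20)
Q=quat(pose[2]); a0=pose[3]
s=leaftip(a0); s[1]-=18
bot.move_to(w([s[0],s[1],200]),Q)
print(t.read_time_s(),t.read_contact_force().round(1) if hasattr(t.read_contact_force(),'round') else t.read_contact_force())
bot.line_to(w(s),120)
print(t.read_time_s(),np.round(t.read_ee_pos(),1),np.round(t.read_contact_force(),1))
for a in np.arange(a0,1.4,.12):
    bot.line_to(w(leaftip(a)),60)
    F=np.array(t.read_contact_force()); print(round(a,2),F.round(1),round(t.read_time_s(),2))
    if np.linalg.norm(F)>15: break
from station import imaging; import cv2
for n in("scene","top"):
    c=imaging.read_camera(n); cv2.imwrite(f"pics/{n}1.png",c["image"][100:300,100:400,::-1].repeat(2,0).repeat(2,1))
E
```

```text
3.3583 [-0.8  0.2  0.2]
4.4667 [ 498.4 -153.9   85.3] [-0.5 -0.1  0.6]
0.68 [-0.5 -0.3  0.6] 4.92
0.8 [-0.2  0.1  0.1] 5.33
0.92 [-0.  -0.  -0.7] 5.73
1.04 [ 0.5 -0.8  0.1] 6.14
1.16 [-0.1  0.3  0.3] 6.55
1.28 [ 0.1  0.1 -0.4] 6.96
1.4 [-0.6  0.   0.3] 7.37
```

View pics/scene1.png

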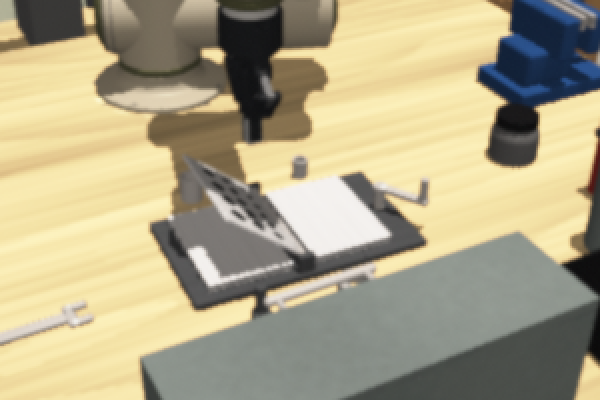

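View pics/top1.png

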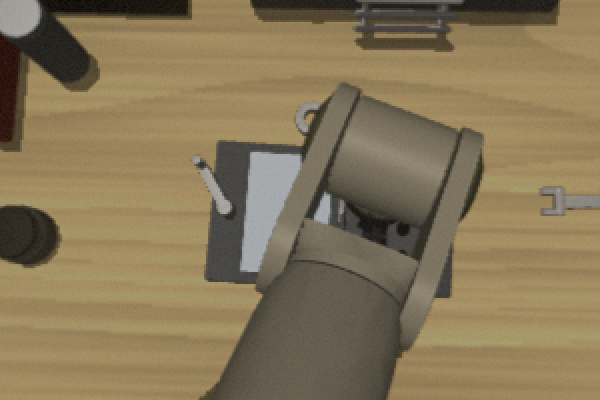

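```bash
python3 - <<'E'
from h import *
from station import telemetry as t
d=pickle.load(open("cams0.pkl","rb"))
p=np.array(t.read_ee_pos());print(p.round(1),np.round(t.read_joint_pos(),3),np.round(t.read_eef_rot(),3),t.read_finger_gap())
print(w(leaftip(1.4)))
for n in("scene","top"):print(n,proj(d[n],p), (proj(d[n],p)-100)*2, (proj(d[n],w(leafpt(-80,.678)))-100)*2,(proj(d[n],w(leafpt(-80,1.4)))-100)*2)
E
```

```text
[502.9 -57.8 132.6] [-0.349  0.372  1.535 -0.     1.235 -0.299] [ 0.     1.    -0.025 -0.   ] -0.0013747678706169499
[502.86160514597486, -57.576403591775374, 132.68354704124923]
scene [[226.65510346 180.08278675]] [[253.31020692 160.1655735 ]] [[184.54448876 153.50017226]] [[241.17755607 111.07250528]]
top [[286.23828088 203.73552058]] [[372.47656175 207.47104115]] [[421.70759659 280.79024895]] [[354.97304845 274.07079363]]
```

```bash
python3 - <<'E'
from h import *
from station import imaging,telemetry as t; import cv2
c=imaging.read_camera("scene"); pickle.dump(c,open("c2.pkl","wb"))
z=cv2.resize(np.ascontiguousarray(c["image"][90:230,150:330,::-1]),None,fx=4,fy=4,interpolation=cv2.INTER_CUBIC)
for P,col in((t.read_ee_pos(),(0,0,255)),(w(leafpt(-80,.678)),(0,255,0)),(w(leafpt(80,.678)),(0,255,0)),(w(leafpt(80,1.4)),(255,0,0)),(w(leafpt(-80,1.4)),(255,0,0))):
    u=((proj(c,P)[0]-[150,90])*4).astype(int); cv2.circle(z,tuple(int(i) for i in u),4,col,-1)
cv2.imwrite("pics/s2.png",z); print(np.round(t.read_contact_force(),1))
E
```

```text
[-0.9  0.4  0.1]
```

View pics/s2.png

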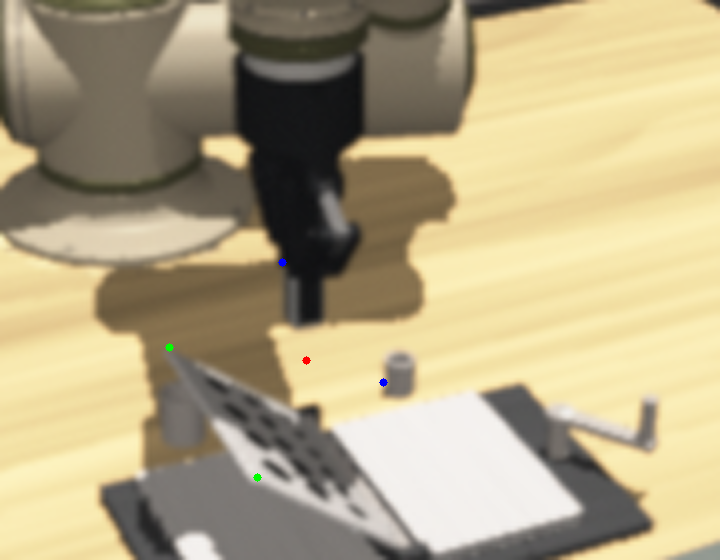

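```bash
python3 - <<'E'
from h import *
import cv2
d=pickle.load(open("cams0.pkl","rb")); 
out=[]
for n,(x0,y0) in (("scene",(280,0)),("top",(0,260))):
    c=d[n]; z=cv2.resize(np.ascontiguousarray(c["image"][y0:y0+120,x0:x0+130,::-1]),None,fx=3,fy=3,interpolation=cv2.INTER_CUBIC)
    T=np.array([235.648,496.941,203.622]); ax=np.array([np.cos(1.128),np.sin(1.128),0])
    for P,col in ((T,(0,0,255)),(T+[0,0,13],(0,255,0)),(T+ax*50+[0,0,13],(255,0,0)),(T-ax*50+[0,0,13],(255,255,0))):
        u=(proj(c,P)[0]-[x0,y0])*3; print(n,proj(c,P)[0].round(1)); cv2.circle(z,(int(u[0]),int(u[1])),3,col,-1)
    out.append(z)
cv2.imwrite("pics/chk.png",np.hstack(out))
for n in d: print(n,proj(d[n],[0,0,0]),proj(d[n],[[100,0,0],[0,100,0]]))
E
```

```text
scene [343.7  85. ]
scene [344.2  81.3]
scene [359.   81.4]
scene [329.3  81.2]
top [ 16.8 322.4]
top [ 12.6 323.6]
top [ -8.2 312.1]
top [ 33.6 335.3]
scene [[181.17643275 140.96364568]] [[191.75641824 153.18346156]
 [207.64136911 135.31955817]]
top [[257.48013673 413.34247416]] [[258.44697373 369.49106593]
 [216.9158504  411.86179495]]
```

View pics/chk.png

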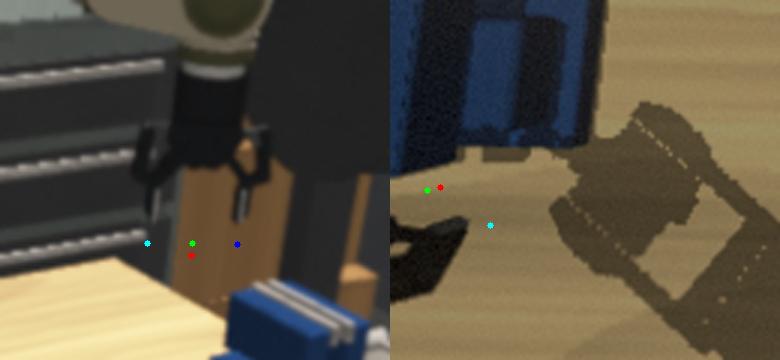

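The finger passed above the leaf without touching it: there was no contact force and the leaf is unmoved. In both images the fingertips look about 30 mm higher than the reported TCP, and the start image shows the same. I'll measure that offset where both cameras can see the fingertips.

```bash
python3 - <<'E'
from h import *
from station import bot,imaging,telemetry as t; import cv2
p=t.read_ee_pos(); bot.line_to([p[0],p[1],200],200)
bot.move_to([430,330,150],quat(0.0))
d={};out=[]
T=np.array(t.read_ee_pos()); print(T,t.read_time_s())
for n in("scene","top"):
    c=d[n]=imaging.read_camera(n); u0=proj(c,T)[0]; x0,y0=(int(u0[0])-30,int(u0[1])-45)
    x0=max(0,x0)
    z=cv2.resize(np.ascontiguousarray(c["image"][y0:y0+80,x0:x0+65,::-1]),None,fx=6,fy=6,interpolation=cv2.INTER_CUBIC)
    for P,col in ((T,(0,0,255)),(T+[0,0,30],(0,255,0))):
        u=(proj(c,P)[0]-[x0,y0]+.5)*6; cv2.circle(z,(int(u[0]),int(u[1])),2,col,-1)
    print(n,x0,y0,u0);out.append(z)
pickle.dump((d,T),open("c3.pkl","wb")); cv2.imwrite("pics/chk2.png",np.hstack(out))
E
```

```text
[430.57720879 329.24949572 149.9375156 ] 9.475
scene 306 87 [336.09189881 132.46254182]
top 86 185 [116.99225581 230.4452617 ]
```

View pics/chk2.png

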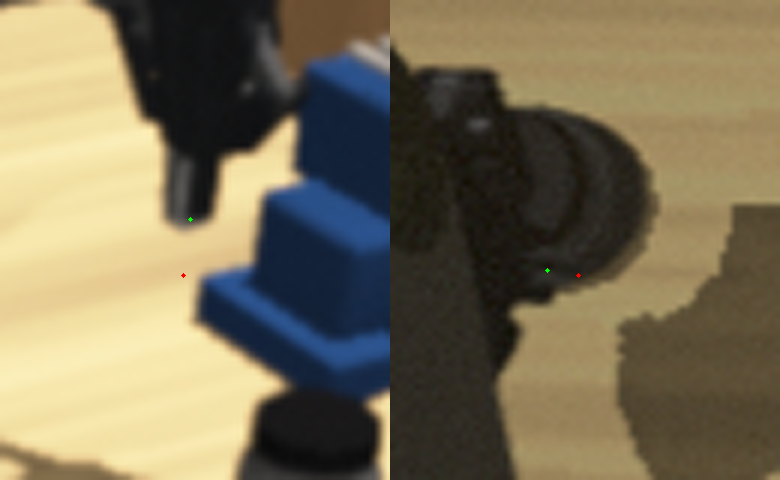

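```bash
python3 - <<'E'
from h import *
import cv2
d,T=pickle.load(open("c3.pkl","rb")); d0=pickle.load(open("cams0.pkl","rb"))
def crop(c,x0,y0,w,h,s,pts):
    im=np.clip((c["image"][y0:y0+h,x0:x0+w,::-1].astype(float)/255)**.45*255,0,255).astype(np.uint8)
    z=cv2.resize(im,None,fx=s,fy=s,interpolation=cv2.INTER_CUBIC)
    for P,col in pts:
        u=(proj(c,P)[0]-[x0,y0]+.5)*s; cv2.circle(z,(int(u[0]),int(u[1])),2,col,-1)
    return z
a=crop(d["top"],85,190,50,60,8,[(T+[0,0,z],col) for z,col in((0,(0,0,255)),(30,(0,255,0)))])
T0=np.array([235.648,496.941,203.622]); ax=np.array([np.cos(1.128),np.sin(1.128),0])
b=crop(d0["top"],0,310,50,60,8,[(T0-ax*44+[0,0,z],col) for z,col in((13,(0,0,255)),(43,(0,255,0)))])
cv2.imwrite("pics/chk3.png",np.hstack([a,b]))
E
```

```text
(no output)
```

View pics/chk3.png

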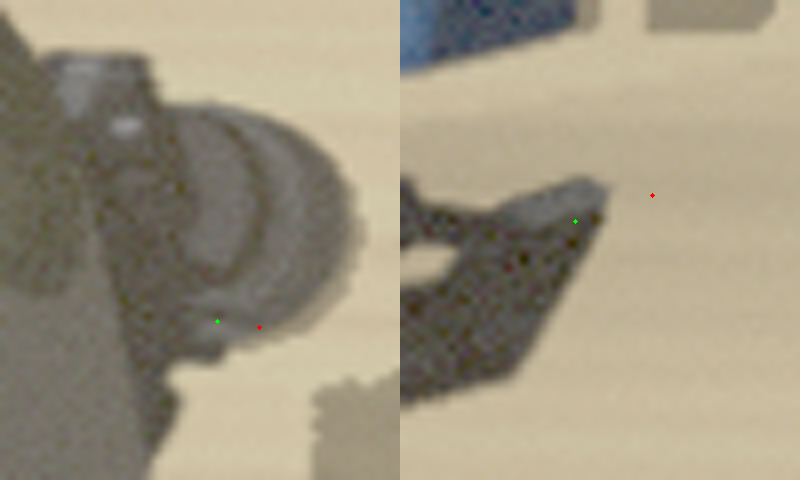

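Both views support a pure +30 mm height offset with no clear sideways shift. I'll command z 30 mm lower and repeat the leaf push with a force guard.

```bash
sed -i 's/e\[2\]-25/e[2]-20/; s/r=105/r=110/' h.py; cat >> h.py <<'E'
DZ=-30.0
def w(P): 
    q=s2w(pose,P)[0]; q[2]+=DZ; return q.tolist()
E
python3 - <<'E'
from h import *
from station import bot,imaging,telemetry as t; import cv2
Q=quat(pose[2]); a0=pose[3]
s=leaftip(a0); s[1]-=18
bot.move_to(w([s[0],s[1],210]),Q)
bot.line_to(w(s),150)
print(t.read_time_s(),np.round(t.read_ee_pos(),1),np.round(t.read_contact_force(),1))
for a in np.arange(a0,1.2,.12):
    bot.line_to(w(leaftip(a)),60)
    F=np.array(t.read_contact_force()); print(round(a,2),F.round(1),round(t.read_time_s(),2))
    if np.linalg.norm(F)>15: break
c=imaging.read_camera("scene")
z=cv2.resize(np.ascontiguousarray(c["image"][120:260,150:330,::-1]),None,fx=4,fy=4,interpolation=cv2.INTER_CUBIC)
cv2.imwrite("pics/s4.png",z)
E
```

```text
12.3083 [ 498.6 -153.8   60.4] [ 0.2 -0.   0.4]
0.68 [ 0.7 -1.5  0.9] 12.76
0.8 [0.4 0.4 0.3] 13.17
0.92 [ 0.2 -0.   0.1] 13.57
1.04 [ 0.4 -0.4 -1.2] 13.98
1.16 [-0.7 -0.   0. ] 14.39
```

View pics/s4.png

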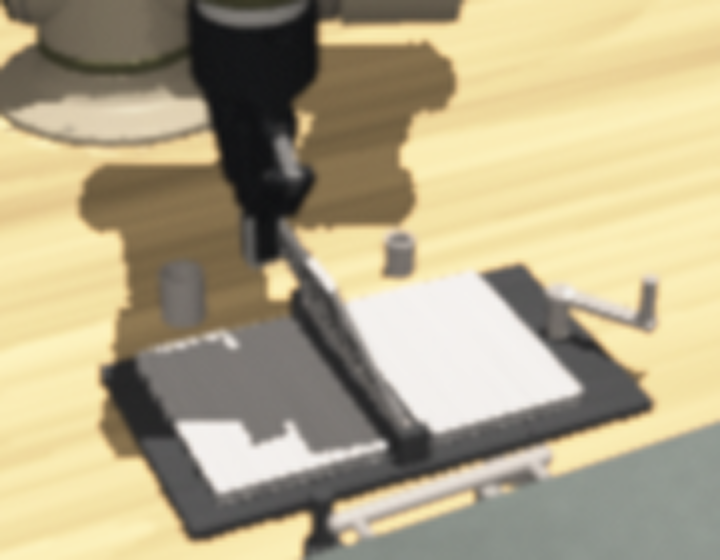

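```bash
python3 - <<'E'
from h import *
from station import telemetry as t
d=pickle.load(open("cams0.pkl","rb"));c=d["scene"]
f=lambda P:((proj(c,P)[0]-[150,120])*4).round()
T=np.array(t.read_ee_pos());print(T,w(leaftip(1.158)))
for dz in(0,30):print("tip",dz,f(T+[0,0,dz]))
for a in(1.0,1.16,1.3):
  for x in(-80,80):print(a,x,f(s2w(pose,leafpt(x,a))))
R=c["world_to_cam"];print(-R[:3,:3].T@R[:3,3])
E
```

```text
[501.39903341 -87.14397823  98.16377392] [501.37230838951007, -87.42232634169333, 98.07740672386754]
tip 0 [264. 297.]
tip 30 [263. 256.]
1.0 -80 [213. 181.]
1.0 80 [307. 306.]
1.16 -80 [240. 162.]
1.16 80 [336. 286.]
1.3 -80 [264. 149.]
1.3 80 [363. 271.]
[1410.32691482 -470.37763326  746.05253566]
```

```bash
python3 - <<'E'
from h import *
d=pickle.load(open("cams0.pkl","rb"));c=d["scene"]
f=lambda P:((proj(c,P)[0]-[150,120])*4).round()
for a in np.arange(.6,3.15,.2):print(round(a,2),[f(s2w(pose,leafpt(x,a,r,0))).tolist() for x in(-80,80) for r in (0,130)])
E
```

```text
0.6 [[313.0, 300.0], [159.0, 243.0], [411.0, 429.0], [246.0, 374.0]]
0.8 [[313.0, 300.0], [182.0, 211.0], [411.0, 429.0], [272.0, 340.0]]
1.0 [[313.0, 300.0], [210.0, 183.0], [411.0, 429.0], [304.0, 309.0]]
1.2 [[313.0, 300.0], [243.0, 160.0], [411.0, 429.0], [340.0, 283.0]]
1.4 [[313.0, 300.0], [279.0, 143.0], [411.0, 429.0], [379.0, 264.0]]
1.6 [[313.0, 300.0], [316.0, 133.0], [411.0, 429.0], [419.0, 252.0]]
1.8 [[313.0, 300.0], [352.0, 130.0], [411.0, 429.0], [458.0, 247.0]]
2.0 [[313.0, 300.0], [386.0, 135.0], [411.0, 429.0], [494.0, 250.0]]
2.2 [[313.0, 300.0], [416.0, 145.0], [411.0, 429.0], [526.0, 261.0]]
2.4 [[313.0, 300.0], [441.0, 162.0], [411.0, 429.0], [552.0, 278.0]]
2.6 [[313.0, 300.0], [460.0, 184.0], [411.0, 429.0], [572.0, 300.0]]
2.8 [[313.0, 300.0], [474.0, 210.0], [411.0, 429.0], [585.0, 327.0]]
3.0 [[313.0, 300.0], [480.0, 238.0], [411.0, 429.0], [591.0, 357.0]]
```

```bash
python3 - <<'E'
from station import imaging
import cv2,numpy as np
for n,(x0,y0,w,h) in (("scene",(180,120,120,110)),("top",(180,140,170,120))):
    c=imaging.read_camera(n); im=np.clip((c["image"][y0:y0+h,x0:x0+w,::-1]/255.)**.5*255,0,255).astype(np.uint8)
    cv2.imwrite(f"pics/{n}5.png",cv2.resize(im,None,fx=4.6,fy=4.6,interpolation=cv2.INTER_CUBIC))
E
```

```text
(no output)
```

View pics/scene5.png

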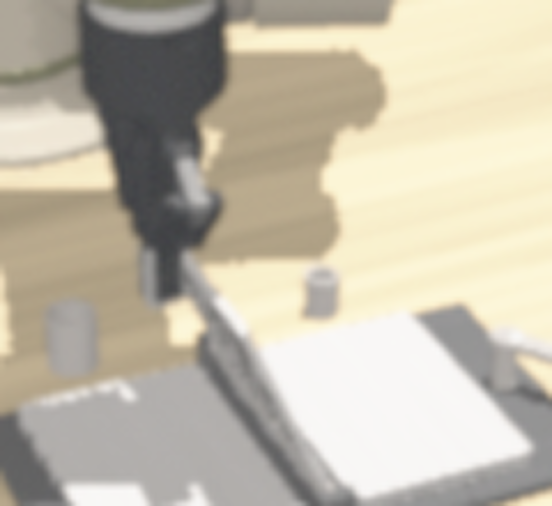

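View pics/top5.png

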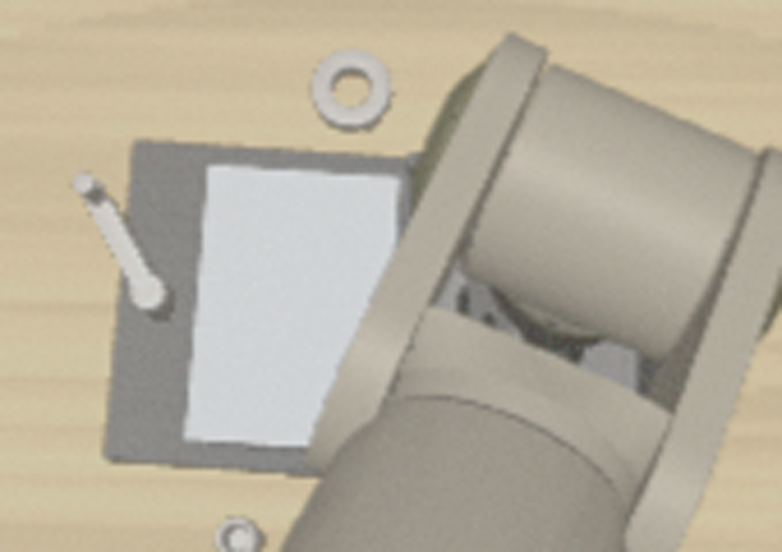

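The +x corner of the leaf at (255,345) matches an angle of about 1.15–1.2, with the rest hidden behind the gripper. The leaf is following, so I'll carry on over the top and down to near flat.

```bash

python3 - <<'E'
from h import *
from station import bot,imaging,telemetry as t; import cv2
for a in np.r_[np.linspace(1.27,np.pi/2,3),np.linspace(1.7,3.02,11)]:
    bot.line_to(w(leaftip(a)),70)
    F=np.array(t.read_contact_force()); print(round(a,2),F.round(1),round(t.read_time_s(),2))
    if np.linalg.norm(F)>15: break
c=imaging.read_camera("scene")
z=cv2.resize(np.ascontiguousarray(c["image"][120:260,150:330,::-1]),None,fx=4,fy=4,interpolation=cv2.INTER_CUBIC)
cv2.imwrite("pics/s6.png",z); print(np.round(t.read_ee_pos(),1))
E
```

```text
1.27 [-0.1  0.2  0.4] 14.9
1.42 [-0.4  0.2  0.4] 15.32
1.57 [ 1.  -0.6 -1.1] 15.75
1.7 [-0.3 -0.2  1.7] 16.1
1.83 [0.7 0.3 0.4] 16.46
1.96 [-0.4  0.2 -0.7] 16.82
2.1 [ 0.1  0.1 -0.2] 17.18
2.23 [ 0.4  0.2 -0.1] 17.53
2.36 [ 0.1 -0.2 -0.3] 17.89
2.49 [-0.2 -0.4 -0.3] 18.25
2.62 [-0.9  0.9  0.2] 18.61
2.76 [-0.   0.2 -1.1] 18.97
2.89 [ 0.5  0.9 -0.2] 19.32
3.02 [-0.5  0.3 -0. ] 19.68
[509.5  75.7  15.8]
```

View pics/s6.png

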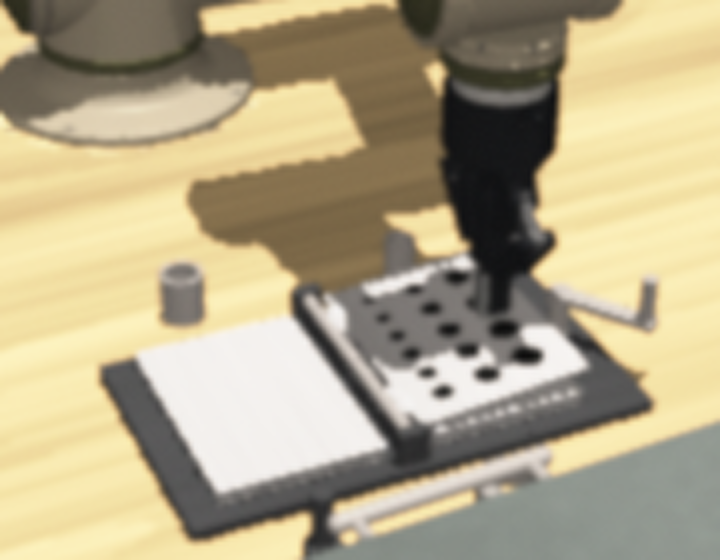

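The leaf is now nearly flat on the left. I'll press it down in small guarded steps.

```bash

python3 - <<'E'
from h import *
from station import bot,telemetry as t
p=np.array(t.read_ee_pos()); x,y,_=w([0,97,0])
z=p[2]
bot.line_to([x,y,8],60); z=8
while z>-10:
    z-=1.5; bot.line_to([x,y,z],30); F=np.array(t.read_contact_force()); print(z,F.round(1),np.round(t.read_ee_pos()[2],1),round(t.read_time_s(),2))
    if F[2]>9: break
E
```

```text
6.5 [ 0.8  0.2 -0.7] 6.5 20.27
5.0 [ 0.6 -0.2 -0.4] 4.9 20.52
3.5 [-4.2 -0.6 13.8] 4.7 20.77
```

```bash
sed -i 's/^DZ=.*/DZ=-28.0/' h.py
python3 - <<'E'
from h import *
from station import bot,imaging,kin,telemetry as t; import cv2
x,y,_=w([0,97,0]); bot.line_to([x,y,90],120)
# go beside the keeper
k=pose[4]; pk=np.array(keep(k)); tan=np.array([-np.sin(k),-np.cos(k),0]); s=pk-tan*(17+15); 
bot.move_to(w([s[0],s[1],110]),quat(pose[2]-k))
print(np.round(t.read_ee_pos(),1),np.round(t.read_joint_pos(),2),t.read_time_s())
d={n:imaging.read_camera(n) for n in("scene","top")}; pickle.dump(d,open("c7.pkl","wb"))
T=np.array(t.read_ee_pos())
for n,(x0,y0,ww,h) in (("scene",(165,150,170,115)),("top",(170,145,175,125))):
    z=cv2.resize(np.ascontiguousarray(d[n]["image"][y0:y0+h,x0:x0+ww,::-1]),None,fx=4.5,fy=4.5,interpolation=cv2.INTER_CUBIC)
    for P,col in [(s2w(pose,leafpt(xx,np.pi,130,-2.5)),(0,0,255)) for xx in(-80,80)]+[(s2w(pose,keep(k)),(0,255,0)),([T+[0,0,28]],(255,0,0))]:
        u=(proj(d[n],P)[0]-[x0,y0]+.5)*4.5; cv2.circle(z,(int(u[0]),int(u[1])),2,col,-1)
    cv2.imwrite(f"pics/{n}7.png",z)
E
```

```text
[551.7 190.4  80.9] [ 0.13  0.55  1.38 -0.    1.21 -0.4 ] 22.2
```

View pics/scene7.png

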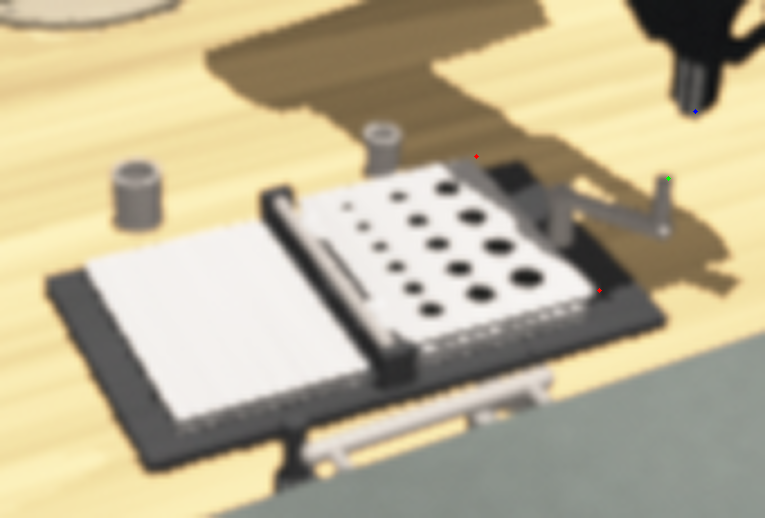

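View pics/top7.png

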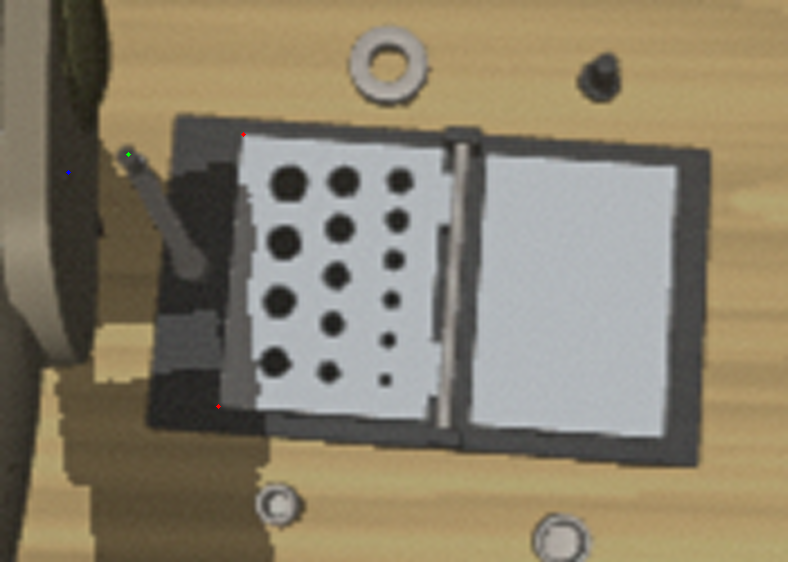

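The leaf's edge corners lie on the predicted flat position, and the stand, sockets, bolt and bearing haven't moved. The peg is on its estimated point. Now I'll push the keeper round by its peg.

```bash

python3 - <<'E'
from h import *
from station import bot,imaging,telemetry as t; import cv2
k0=pose[4]
def tip(k,gap=0):
    P=np.array(keep(k)); P[:2]-=np.array([-np.sin(k),-np.cos(k)])*(17+gap); P[2]=57; return P
s=tip(k0,15)
bot.line_to(w(s),100); F=np.array(t.read_contact_force()); print(F.round(1))
if np.linalg.norm(F)<8:
  for k in np.r_[np.linspace(k0,1.45,15)]:
    bot.line_to(w(tip(k)),60,attitude=quat(pose[2]-k))
    F=np.array(t.read_contact_force()); print(round(k,2),F.round(1),round(t.read_time_s(),2))
    if np.linalg.norm(F)>10: break
c=imaging.read_camera("scene")
z=cv2.resize(np.ascontiguousarray(c["image"][120:260,165:345,::-1]),None,fx=4,fy=4,interpolation=cv2.INTER_CUBIC)
u=(proj(c,s2w(pose,keep(1.45)))[0]-[165,120]+.5)*4;cv2.circle(z,(int(u[0]),int(u[1])),3,(0,0,255),-1)
cv2.imwrite("pics/s8.png",z)
E
```

```text
[0.5 0.3 0.5]
-0.58 [ 0.2  0.4 -0.9] 23.38
-0.43 [ 0.9 -0.3  0.1] 23.69
-0.29 [0.6 0.2 0.2] 24.0
-0.14 [-0.7  0.7  0.7] 24.31
0.0 [-0.2  0.7  0.2] 24.62
0.15 [ 0.1 -0.2  0.5] 24.93
0.29 [ 0.1  0.5 -0.1] 25.23
0.44 [ 0.3 -0.1 -0.6] 25.54
0.58 [-0.3  1.1  1.2] 25.85
0.73 [0.3 0.1 0.3] 26.16
0.87 [ 0.6 -1.1 -0.2] 26.47
1.02 [-0.1  0.1  0. ] 26.77
1.16 [0.4 1.1 0.2] 27.08
1.31 [-0.8  0.2 -0.2] 27.39
1.45 [ 0.2  1.2 -0.2] 27.7
```

View pics/s8.png

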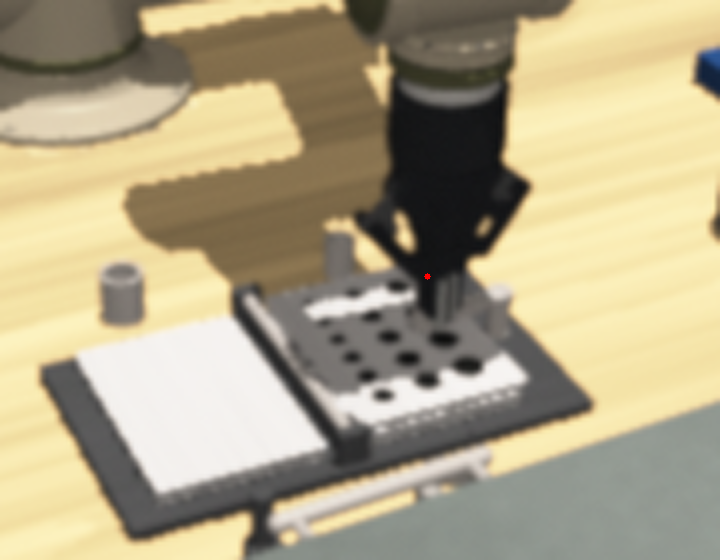

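```bash

python3 - <<'E'
from h import *
from station import bot,telemetry as t
Q=quat(pose[2]-np.pi/2)
bot.line_to(w([20,87,57]),60,attitude=Q)
for x in np.arange(18,4,-1.0):
    bot.line_to(w([x,87,57]),30); F=np.array(t.read_contact_force()); print(x,F.round(1),round(t.read_time_s(),2))
    if np.hypot(F[0],F[1])>5: break
E
```

```text
18.0 [0.  0.4 0.2] 28.27
17.0 [ 0.  -0.3  0.9] 28.52
16.0 [ 3.6 -0.1 -1.3] 28.77
15.0 [ 7.2  0.4 -2.9] 29.02
```

The stop was felt at about x = 16 mm, against roughly 17 predicted. I'll back off, lift clear and check.

```bash

python3 - <<'E'
from h import *
from station import bot,imaging,telemetry as t; import cv2
bot.line_to(w([40,87,57]),60); bot.line_to(w([40,87,190]),120)
bot.move_joints([0.913, 0.381, 1.297, 0, 1.464, -0.215])
print(np.round(t.read_contact_force(),1),t.read_time_s())
d={n:imaging.read_camera(n) for n in("scene","top")}; pickle.dump(d,open("c9.pkl","wb"))
pts=[(leafpt(xx,np.pi,130,-2.5),(0,0,255)) for xx in(-80,80)]+[(keep(np.pi/2),(0,255,0)),([0,152,48],(0,255,0))]+[([a,b,12],(255,0,0)) for a in(-95,95) for b in(-150,175)]
for n,(x0,y0,ww,h) in (("scene",(165,150,170,115)),("top",(170,145,175,125))):
    z=cv2.resize(np.ascontiguousarray(d[n]["image"][y0:y0+h,x0:x0+ww,::-1]),None,fx=4.5,fy=4.5,interpolation=cv2.INTER_CUBIC)
    for P,col in pts:
        u=(proj(d[n],s2w(pose,P))[0]-[x0,y0]+.5)*4.5; cv2.circle(z,(int(u[0]),int(u[1])),2,col,-1)
    cv2.imwrite(f"pics/{n}9.png",z)
E
```

```text
[ 0.3 -0.1 -0.1] 32.7833
```

View pics/scene9.png

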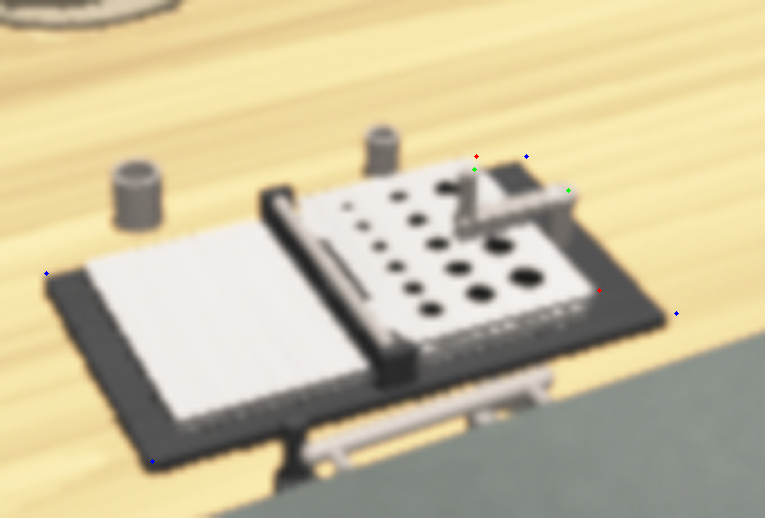

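View pics/top9.png

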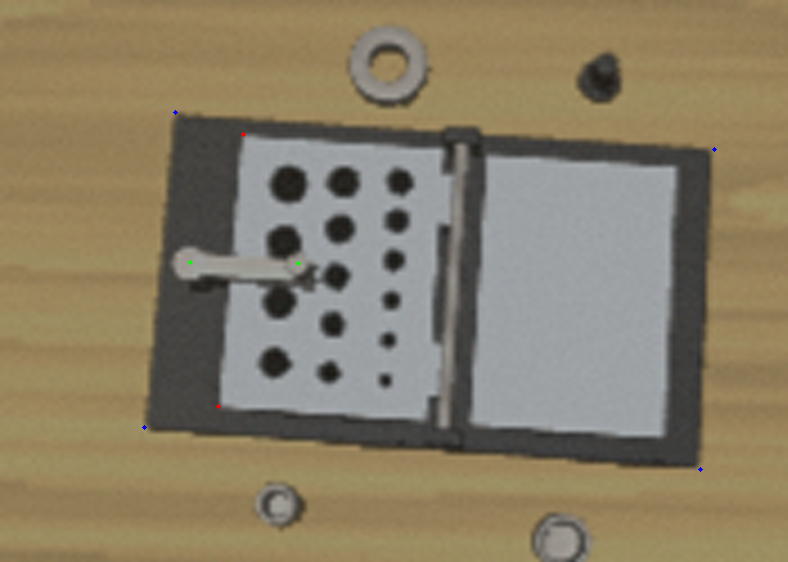

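The leaf is flat with the keeper square across it. The peg sits on the predicted pi/2 point in the top view at (297,264), and the stand and bystanders haven't moved. Handing in.

```bash
python3 - <<'E'
from station import workorder,telemetry as t
print(workorder.job_done(),t.read_time_s())
E
```

```text
the job is handed in; nothing more can be done
the job is handed in; nothing more can be done
```

The leaf now lies flat on the left-hand side, and the keeper stands square across it against its stop. I pushed the leaf over the spine with shut fingertips and pressed it down until it stopped. Only then did I push the keeper round by its peg until it stopped too. I handed in shortly after 33 s on the robot's clock, with the arm back at its start pose.

**Last checks:**
- **Leaf:** pressing it onto its stop read about 14 N. Its edge corners match the predicted flat position in the top view. In the scene view they are within about 2 px.
- **Keeper:** pushing it against its stop read about 7 N. Its peg is within a pixel of the square position in the top view, and 1–2 px off in the scene view, which is the size of that camera's fit error.
- **Stand and bench:** the stand's corners, sockets, bolt and bearing look where they were in the close-up pictures. I did not re-measure the wrench, spray can or jar at the end, but the arm never came down near them.

**What disagreed:** the fingertips really sit about 28 mm above the reported TCP. Because of that, my first push passed over the leaf without touching it. I measured the offset in the camera images, refined it when the fingers touched the flat leaf, and corrected for it after that.

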